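Drag the blue tote out of the deep rack with the pull hook

ROBOT

A 7-joint arm with a two-finger parallel gripper is mounted at the origin on the work surface. World frame = base frame: x ahead of the robot, y to its left, z up, the work surface at z = 0. Lengths are in m, angles in rad, forces in N, time in s.
With the tool pointing down it reaches from about 0.4 to 0.875 m from the base axis. Payload 19.3 kg.
Tool frame: the origin (TCP) lies at the very end of the fingers, on their centre line; the grasp point (between the pads) lies 19 mm behind it; z points along the fingers, y is the direction in which the jaws open and shut (so a half turn about z gives the same grasp; the last joint's range is limited). The gripper opens to 85 mm and grips with 20 to 120 N. Pads are 22 mm wide; open, the fingers measure 114 mm over their backs; the gripper's body (76 mm by 85 mm) begins 54 mm behind the grasp point. The pads swing forward as they close: fully open they stand 13 mm farther back than shut.
Start: joints at [1.039, 0.521, -0.036, 1.599, 0.021, 1.021, -0.113], TCP at [0.278, -0.56, 0.209] pointing down, gripper open.
Joint ranges: [-2.91, 2.91], [-0.3, 2.13], [-1.5, 1.42], [0.17, 2.43], [-1.26, 4.41], [0.16, 1.93], [-2.52, 2.52]. Speed limits (rad/s): [1.89, 1.89, 2.39, 2.39, 3.01, 3.01, 3.01].

INTERFACE

Orientations are given as a rotation vector (axis times angle).
In Python, from workcell import bot, optics gives the robot as it stands.
- The arm moves only by the shell command python3 -m inch 'ROWS' [FORCE]. ROWS is a JSON object of lists of equal length, an entry for each row: "linear": the shift along the tool's x, y, z in m, a list of three; "roll": the turn about the tool's z in rad; "grip": the finger opening in m, from 0 to 0.0854. In form: {"linear": [[tx, ty, tz], ...], "roll": [roll, ...], "grip": [grip, ...]}. A call has 1 to 10 rows; each row is the pose to reach, as a shift and turn from the pose commanded when the call began, along the tool's axes at that moment; what a row does not reach only later rows make up. A row lasts 1/12 s, in which the tool goes at most 41.7 mm and 7.16 degrees, less where a joint would pass 70% of its speed; a pose out of reach is approached as far as the arm can. A call with a gripper value outside its range is refused whole. The fingers move at their own pace and stop on an object; FORCE is the grip in N (left out, the last holds). Time passes only in rows, so rows that repeat a pose let the fingers close. It gives the time, the measured TCP pose, the force and the opening at its end, in the units of the state.
- bot.read_state(): the state, without advancing time (a new reading comes with each control period).
- optics.grab_frame(name): name is "side" or "top" or "wrist"; returns the picture (480x640x3 uint8, red, green, blue); there is no depth.
- optics.camera_info(name): a dict with "intrinsics" (3x3 intrinsics, pixels), "k1" (the pictures are not rectified: a ray, as slopes to the right and down, at radius r is drawn at 1 + k1 r^2 times it, then the intrinsics apply), "xyz" and "attitude" of the camera in the world. Camera axes: x right, y down, z forward; pixel columns grow to the right and rows downward; lengths in m; the calibration is good to about 2 mm. A picture is of the moment at which its call begins: read the wrist's pose just before it. camera_info takes no time and is no camera call; for the wrist camera it gives the pose at the moment of the call.
- bot.finish_job(): hands the job in, once; it reports no verdict.
The state is a dict: "time_s": time; "qpos": joint angles; "qd": joint speeds; "effort": joint torques, N m; "ee_pos": TCP position; "ee_rot": TCP orientation; "force": force on the tool from outside, world axes, zero at the start; "moment": the same for the moment, N m; "grip_width": finger opening in m.
Only numpy, scipy, OpenCV 4.12 (cv2) and the standard library are available. Lean on these libraries where they do the work, as an engineer would, in place of code of your own. Each camera call takes 0.05 s, during which the arm holds its last target.

TASK

Take the red-handled pull hook from its rest, reach it into the low rack, hook its blade over the front lip of the blue tote and drag the tote forward until it stands wholly clear in front of the rack, gently enough that the jar in it stays upright. Then hang the hook back in its rest the way it lay, blade down. Touch the totes only with the hook, never with the gripper, and leave the orange tote where it is.

Things in the scene. Friction and masses are not known exactly. Their poses are not given: they have to be found in the camera images.
- hook_grip (a point): Grasp point on the pull hook (220 g), centre of section of its red handle bar, 20 wide (y), 28 high (z), from 85 mm behind this point to 25 ahead along x. A steel shaft, 10 diameter, goes on along x on the same centre line to the blade 170 ahead. z is up when the blade hangs down. Centre of mass about 15 ahead of this point.
- hook_tip (a point): Middle of the lower edge of the hook's steel blade: a plate 4 mm thick (x), 36 wide (y), 40 high. The edge lies 34 below the shaft's centre line (29 below its underside); the blade's top is 6 above the centre line. Axes as hook_grip.
- rest: Fixed wooden rest of the hook: base plate, two open U cups. Origin on the bench, x the way the blade points. Seated, hook_grip is at x 25, y 0, z 74 mm, same axes. Rear cup (x -30) holds the handle: 32 wide inside, floor 60 high, walls to 76; front cup (x 100) holds the shaft: 24 wide, floor 69, walls to 85. Cups 12 thick; open between for fingers.
- rack: Low white rack with wire deck, fixed, 260 mm deep (x), 320 wide (y); totes stand under it on the bench itself. Origin on the bench, mid footprint; the open front faces its own -x, 130 from the origin. Deck underside 160 up, top 174, stock along the rear to 256. 16 mm square post at each corner; front and sides open.
- blue_tote: Blue open tote, 120 mm deep (x), 100 wide (y), walls 4, floor 4 thick; origin under its middle. Low front wall on its own -x side, facing out of the rack, 45 high; side and back walls 65 (the sides' first 10 behind the front 45). 260 to 490 g plus the jar; stands on the bench, takes about 2 to 6 N to drag.
- blue_lip (a point): Middle of the top of the blue tote's front wall, 45 mm up; axes as the tote, x points into the rack. The lip runs from 6 in front of this point to 3 behind it, over the full 100 width. Behind it the inside is free down to the floor (4 up) as far as the jar, at least 40 behind.
- jar: Amber glass jar with brass lid, 48 mm diameter, 75 high, 160 g, standing loose in the rear part of the blue tote; origin under its middle.
- orange_tote: Orange tote with bolts in it, same size and shape as the blue one, beside it in the rack (either may be nearer the robot); origin under its middle. To be left where it is.
There are look-alikes about, which are no part of the job. Leave any turquoise look-alike of the rest alone. Several things look just like the jar: the one meant starts farthest from the robot's base.

How it is judged:
On the way, in this order (a step that is already met when the one before it is completed fails the run):
1. the hook's blade is lowered behind the blue tote's front lip while the tote is still in the rack (x of hook_tip in the frame of blue_tote between -0.058 and 0 m and y of hook_tip in the frame of blue_tote between -0.05 and 0.05 m and z of hook_tip in the frame of blue_tote below 0.04 m and x of blue_tote in the frame of rack above -0.08 m), for 0.1 s.
2. the blue tote comes wholly out of the rack with the blade still behind its lip (x of blue_tote in the frame of rack below -0.185 m and x of hook_tip in the frame of blue_tote between -0.062 and 0.02 m and y of hook_tip in the frame of blue_tote between -0.05 and 0.05 m and z of hook_tip in the frame of blue_tote below 0.048 m), for 0.1 s.
At the end, for the whole second after the job is handed in: Blue tote flat and still before the rack, its whole depth clear of the front (5 mm grace), within the rack's width; jar upright in it; orange tote within 20 mm of its start; hook at rest in both cups, blade forward and down, within 20 mm lengthwise of its first place (x of blue_tote in the frame of rack below -0.185 m and y of blue_tote in the frame of rack between -0.16 and 0.16 m and height (world z) of blue_tote below 0.006 m and angle between blue_tote's own z axis and vertical below 0.06 rad and linear speed of each of blue_tote, hook below 0.02 m/s and x of jar in the frame of blue_tote between -0.06 and 0.06 m and y of jar in the frame of blue_tote between -0.05 and 0.05 m and angle between jar's own z axis and vertical below 0.1 rad and distance of orange_tote from where it was at the start of the episode below 0.02 m and x of hook_grip in the frame of rest between 0.005 and 0.045 m and y of hook_grip in the frame of rest between -0.012 and 0.012 m and z of hook_grip in the frame of rest between 0.066 and 0.08 m and x of hook_tip in the frame of rest above 0.15 m and angle between hook_tip's own z axis and vertical below 0.2 rad); the robot touches nothing.
It fails at once if the gripper or arm touches the blue tote (contact force between any of the fingers, the arm and blue_tote above 1 N).
It fails at once if the gripper or arm touches the orange tote (contact force between any of the fingers, the arm and orange_tote above 1 N).
It fails at once if the orange tote is moved by more than 20 mm (distance of orange_tote from where it was at the start of the episode above 0.02 m).
It fails at once if the jar tips over (angle between jar's own z axis and vertical above 0.5 rad).
It also fails if it takes over 54 s, if anything falls off the work surface, if the arm or the gripper's body presses on something with over 40 N, if the wrist force passes 120 N, or if a joint passes its speed limit or range.

## Working session

There is one attempt and no reset: what is moved stays moved. The work goes in short steps, Python scripts to look and compute and a shell command to move; the robot and the scene stay as the last step left them, time stands still between calls to the robot, and variables do not carry over. Pictures are saved under pics/ and viewed, and the job is handed in when it is done.

```bash
mkdir -p pics; ls
python3 - <<'E'
from workcell import bot, optics
import cv2
print(bot.read_state())
for n in ["side","top","wrist"]:
    print(n,optics.camera_info(n))
    cv2.imwrite(f"pics/{n}0.png",optics.grab_frame(n)[:,:,::-1])
E
```

```text
pics
{'time_s': 0.0, 'qpos': array([ 1.03879664,  0.52200269, -0.03633374,  1.59998075,  0.02122415,
        1.02107805, -0.11276488]), 'qd': array([-0.00116497, -0.00030889, -0.00098542,  0.00026703, -0.00024994,
       -0.00038975,  0.00059142]), 'effort': array([ 3.88386725e-04, -9.27108836e+01,  1.98023781e+00, -3.69931269e+01,
        1.78847043e-02,  8.12575308e-03, -5.21551647e-05]), 'ee_pos': array([ 0.27828691, -0.55924494,  0.20834249]), 'ee_rot': array([-3.05720025e+00, -7.18794563e-01,  5.30345447e-04]), 'force': array([ 0.42138196, -0.01065007,  0.23849255]), 'moment': array([-0.01028863,  0.00043452,  0.02103226]), 'grip_width': 0.08556599211790122}
side {'intrinsics': array([[611.89898668,   0.        , 330.00538694],
       [  0.        , 611.89898668, 236.92899848],
       [  0.        ,   0.        ,   1.        ]]), 'k1': -0.05063665690027493, 'xyz': array([0.7033655 , 0.76129708, 1.21925754]), 'attitude': array([-0.54350461, -2.83644994,  0.86797477])}
top {'intrinsics': array([[475.32921078,   0.        , 322.93987047],
       [  0.        , 475.32921078, 246.74109933],
       [  0.        ,   0.        ,   1.        ]]), 'k1': -0.11065088284976385, 'xyz': array([0.24001408, 0.04553623, 1.02941558]), 'attitude': array([-2.15575528,  2.10010319, -0.19097127])}
wrist {'intrinsics': array([[388.65590086,   0.        , 320.46823905],
       [  0.        , 388.65590086, 237.85395501],
       [  0.        ,   0.        ,   1.        ]]), 'k1': 0.0007478680066541483, 'xyz': array([ 0.34048279, -0.5290239 ,  0.37367088]), 'attitude': array([ 2.46050317, -1.52470451, -0.2170217 ])}
```

View pics/side0.png

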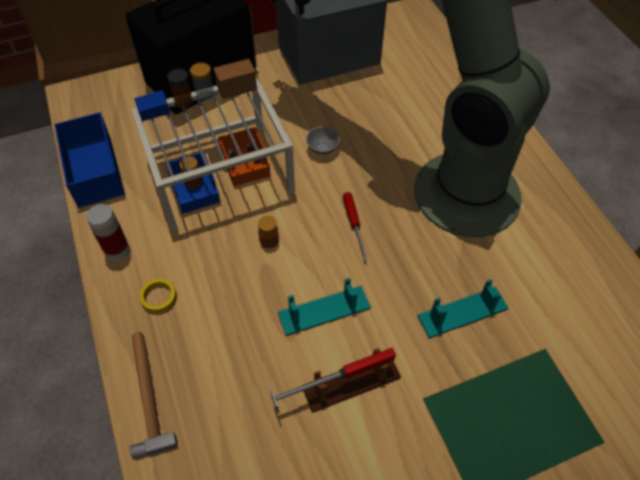

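View pics/top0.png

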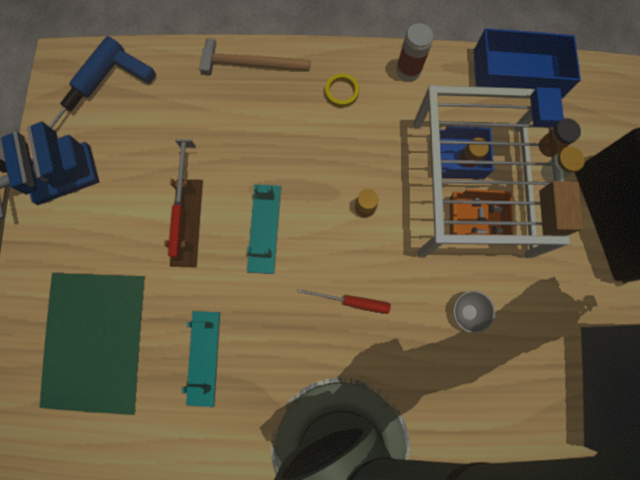

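View pics/wrist0.png

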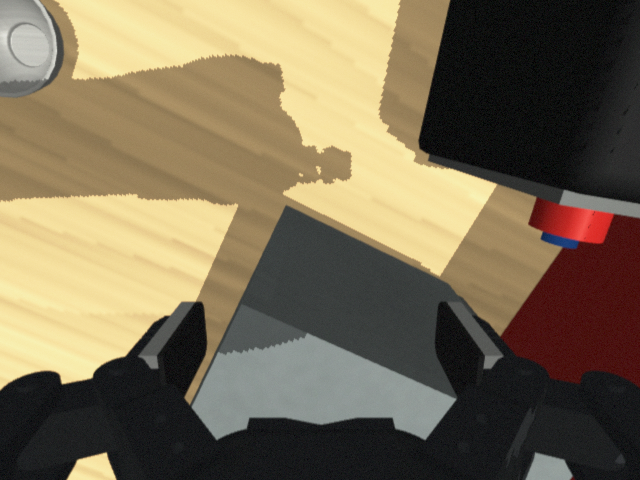

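```bash
cat > h.py <<'E'
from workcell import bot, optics
import cv2, numpy as np
from scipy.spatial.transform import Rotation as R
class Cam:
    def __init__(s,n,ci=None):
        ci=ci or optics.camera_info(n); s.K=np.array(ci["intrinsics"]); s.d=np.array([ci["k1"],0,0,0.]); s.C=np.array(ci["xyz"]); s.R=R.from_rotvec(ci["attitude"]).as_matrix()
    def ray(s,uv):
        p=cv2.undistortPoints(np.array([[uv]],float),s.K,s.d)[0,0]; return s.R@np.array([p[0],p[1],1])
    def at(s,uv,z):
        r=s.ray(uv); return s.C+r*(z-s.C[2])/r[2]
    def px(s,P):
        P=np.atleast_2d(P).astype(float); c=(P-s.C)@s.R
        return cv2.projectPoints(c,np.zeros(3),np.zeros(3),s.K,s.d)[0].reshape(-1,2)
def tri(l):
    A=0;b=0
    for c,uv in l:
        r=c.ray(uv); r/=np.linalg.norm(r); M=np.eye(3)-np.outer(r,r); A=A+M; b=b+M@c.C
    return np.linalg.solve(A,b)
def crop(img,x0,y0,x1,y1,f,name):
    o=cv2.resize(img[y0:y1,x0:x1],None,fx=f,fy=f,interpolation=cv2.INTER_CUBIC)
    cv2.imwrite("pics/"+name,o[:,:,::-1])
E
python3 - <<'E'
from h import *
t=cv2.imread("pics/top0.png")[:,:,::-1]; s=cv2.imread("pics/side0.png")[:,:,::-1]
crop(t,390,70,610,270,3.5,"t_rack.png"); crop(s,120,50,310,240,3,"s_rack.png")
crop(t,140,120,300,280,3.7,"t_hook.png"); crop(s,260,330,420,420,5,"s_hook.png")
T=Cam("top")
for n,p,z in [("jar in tote",(479,150),.079),("jar bench",(367,198),.075),("jar rack",(572,158),.25)]:
    P=T.at(p,z);print(n,P,np.hypot(*P[:2]))
E
```

```text
jar in tote [ 0.63166989 -0.28244881  0.079     ] 0.6919423260626727
jar bench [ 0.51790887 -0.04169705  0.075     ] 0.5195846773364516
jar rack [ 0.55438712 -0.39580037  0.25      ] 0.6811776674614
```

View pics/t_rack.png

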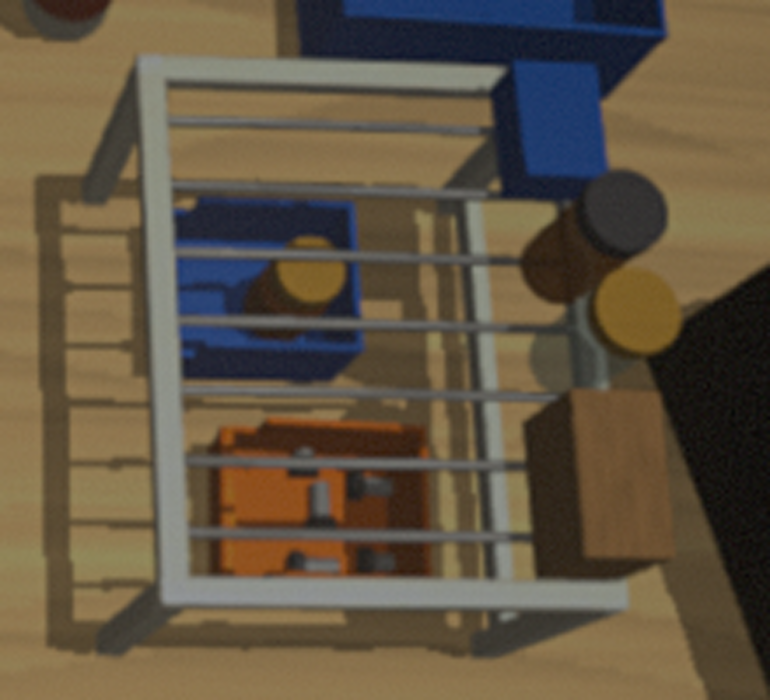

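View pics/s_rack.png

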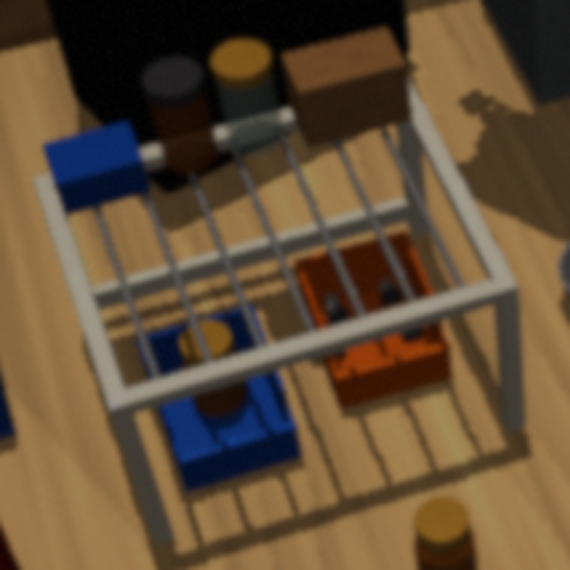

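View pics/t_hook.png

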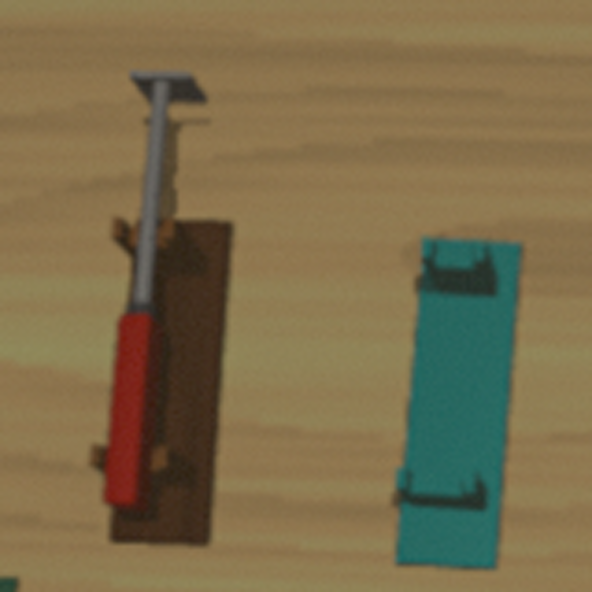

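View pics/s_hook.png

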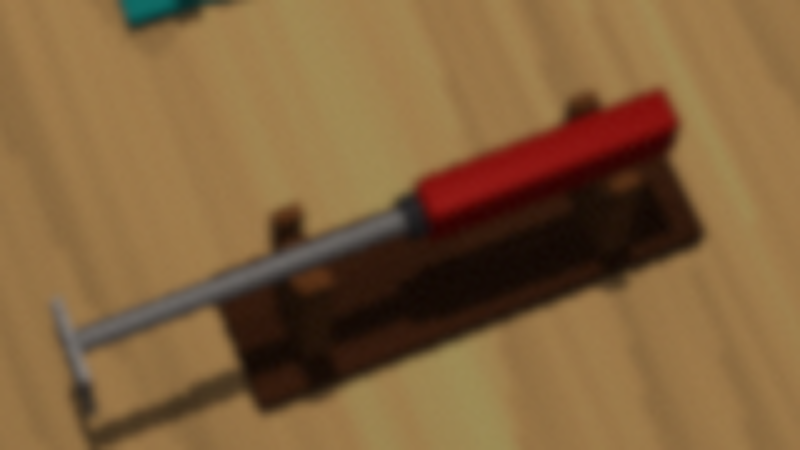

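Run:
```python
from h import *
T=Cam("top");S=Cam("side")
f=lambda p,o,k:((p[0]+.5)/k+o[0]-.5,(p[1]+.5)/k+o[1]-.5)
th=lambda p:f(p,(140,120),3.7); sh=lambda p:f(p,(260,330),5)
# handle front top corners / rear top corners
a=T.at(th((138,315)),.088);b=T.at(th((122,503)),.088);c=T.at(th((161,74)),.080)
print("front",a,"rear",b,"blade",c,np.linalg.norm(a-b),np.linalg.norm((a-c)[:2]))
d=a-b;print("yaw",np.degrees(np.arctan2(d[1],d[0])), np.degrees(np.arctan2(*(c-b)[1::-1])))
# side: shaft-front on handle top mid, rear top mid
a2=S.at(sh((427,202)),.088);b2=S.at(sh((658,102)),.088);print("side",a2,b2)
c2=S.at(sh((58,300)),.080);print(c2)
# rest base corners z~? 
print("rest base front corners",T.at(th((170,222)),.01),T.at(th((232,222)),.01),"rear",T.at(th((110,542)),.01),T.at(th((209,545)),.01))
tr=lambda p:f(p,(390,70),3.5); sr=lambda p:f(p,(120,50),3)
print("rack front L/R, rear R top z.174")
for p in [(137,60),(162,606),(628,608)]: print(T.at(tr(p),.174))
print("side cam: front corners top");
for p in [(113,408),(515,290),(38,178),(410,85)]: print(S.at(sr(p),.174))
print("blue tote side: front lip corners (z .045), back")
for p,z in [((183,462),.045),((296,432),.045),((188,488),0),((300,460),0),((143,330),.065),((252,304),.065)]: print(S.at(sr(p),z))
print("blue tote top: ")
for p,z in [((355,205),.065),((360,347),.065),((358,378),0.0)]: print(T.at(tr(p),z))
print("orange top")
for p,z in [((218,430),.045),((210,575),.045),((428,425),.065)]: print(T.at(tr(p),z))
print("orange side")
for p,z in [((337,378),.045),((445,345),.045),((295,265),.065),((408,235),.065)]: print(S.at(sr(p),z))
```

```text
front [0.49014781 0.35146868 0.088     ] rear [0.38371464 0.35153935 0.088     ] blade [0.63729085 0.35377595 0.08      ] 0.10643318986275789 0.14716112713515486
yaw -0.03804238296642439 0.505349205562435
side [0.49061245 0.35661623 0.088     ] [0.38871116 0.35178354 0.088     ]
[0.63694239 0.33833341 0.08      ]
rest base front corners [0.57001333 0.36208928 0.01      ] [0.57069208 0.32359889 0.01      ] rear [0.37210647 0.38226658 0.01      ] [0.37205655 0.32261306 0.01      ]
rack front L/R, rear R top z.174
[ 0.72299314 -0.15474724  0.174     ]
[ 0.40734687 -0.16091218  0.174     ]
[ 0.41324875 -0.41857123  0.174     ]
side cam: front corners top
[ 0.72472089 -0.1552604   0.174     ]
[ 0.41213354 -0.15738536  0.174     ]
[ 0.72810705 -0.4116145   0.174     ]
[ 0.41535849 -0.40725243  0.174     ]
blue tote side: front lip corners (z .045), back
[ 0.68743111 -0.19302733  0.045     ]
[ 0.59447556 -0.1894328   0.045     ]
[ 0.68958092 -0.20177136  0.        ]
[ 0.59542776 -0.19604087  0.        ]
[ 0.68501839 -0.32373544  0.065     ]
[ 0.59290695 -0.31863755  0.065     ]
blue tote top: 
[ 0.69017192 -0.31732923  0.065     ]
[ 0.59535368 -0.31531087  0.065     ]
[ 0.59771376 -0.33717076  0.        ]
orange top
[ 0.54479955 -0.22950589  0.045     ]
[ 0.45262883 -0.22205634  0.045     ]
[ 0.54655487 -0.35600933  0.065     ]
orange side
[ 0.54704966 -0.23194875  0.045     ]
[ 0.45216371 -0.23353267  0.045     ]
[ 0.54694216 -0.34852197  0.065     ]
[ 0.44617393 -0.34708172  0.065     ]
```

```bash
cat > go.py <<'E'
import sys
from h import *
# usage: go.py x y z(az TCP) [azimuth of tool x, deg] -> shift in tool axes
s=bot.read_state(); M=R.from_rotvec(s["ee_rot"]).as_matrix(); p=s["ee_pos"]
az=np.degrees(np.arctan2(M[1,0],M[0,0]))
print("t",round(s["time_s"],2),"tcp",p.round(4),"az",az.round(2),"zax",M[:,2].round(3),"q",s["qpos"].round(2),"F",s["force"].round(1),"g",round(s["grip_width"],4))
a=sys.argv[1:]
while a:
    t=np.array([float(v) for v in a[:3]]); taz=float(a[3]); a=a[4:]
    d=M.T@(t-p); r=-np.radians((taz-az+180)%360-180)
    print("linear",d.round(4).tolist(),"roll",round(r,4),"len",np.linalg.norm(d).round(3))
E
python3 go.py 0.278 -0.559 0.40 26.5  0.36 -0.3 0.40 60 0.45 0.0 0.4 90
```

```text
t 0.15 tcp [ 0.2783 -0.5593  0.2085] az 26.46 zax [-0.     0.001 -1.   ] q [ 1.04  0.52 -0.04  1.6   0.02  1.02 -0.11] F [0.9 0.4 0.8] g 0.0857
linear [-0.0002, -0.0006, -0.1915] roll -0.0007 len 0.192
linear [0.1886, -0.1959, -0.1914] roll -0.5854 len 0.333
linear [0.4029, -0.4244, -0.1912] roll -1.109 len 0.616
```

```bash
python3 -m inch '{"linear":[[0,0,-0.04],[0,0,-0.08],[0,0,-0.12],[0,0,-0.16],[0.02,-0.02,-0.19],[0.05,-0.05,-0.19],[0.08,-0.08,-0.19],[0.11,-0.11,-0.19],[0.14,-0.14,-0.19],[0.165,-0.17,-0.19]],"roll":[0,0,-0.1,-0.2,-0.3,-0.4,-0.5,-0.6,-0.65,-0.7],"grip":[0.085,0.085,0.085,0.085,0.085,0.085,0.085,0.085,0.085,0.085]}'; python3 go.py 0.42 0.0 0.4 110 0.45 0.25 0.35 180
```

```text
time_s: 0.98
ee_pos: [0.3507, -0.3322, 0.3987]
ee_rot: [-2.624, -1.728, 0.0]
force: [1.3, 0.2, 1.0]
grip_width: 0.0847
t 0.98 tcp [ 0.3507 -0.3322  0.3987] az 66.74 zax [-0. -0. -1.] q [ 0.87  0.14 -0.27  1.66  0.04  1.35  0.19] F [1.3 0.2 1. ] g 0.0847
linear [0.3326, -0.0675, -0.0013] roll -0.755 len 0.339
linear [0.5741, -0.1387, 0.0487] roll -1.9768 len 0.593
```

```bash
python3 -m inch '{"linear":[[0.035,-0.007,0],[0.07,-0.014,0],[0.105,-0.021,0],[0.14,-0.028,0],[0.175,-0.035,0],[0.21,-0.042,0],[0.245,-0.05,0],[0.28,-0.057,0],[0.31,-0.065,0],[0.345,-0.075,0]],"roll":[-0.12,-0.24,-0.36,-0.48,-0.6,-0.72,-0.84,-0.96,-1.08,-1.2],"grip":[0.085,0.085,0.085,0.085,0.085,0.085,0.085,0.085,0.085,0.085]}'; python3 go.py 0.46 0.34 0.30 180.5
```

```text
time_s: 1.82
ee_pos: [0.4186, 0.0132, 0.3989]
ee_rot: [1.187, 2.909, -0.001]
force: [1.1, -1.1, 0.1]
grip_width: 0.0849
t 1.82 tcp [0.4186 0.0132 0.3989] az 135.61 zax [ 0. -0. -1.] q [ 0.49  0.04 -0.68  1.78  0.03  1.33  0.6 ] F [ 1.1 -1.1  0.1] g 0.0849
linear [0.1991, 0.2626, 0.0988] roll -0.7835 len 0.344
```

```bash
python3 -m inch '{"linear":[[0.02,0.026,0],[0.04,0.053,0.005],[0.06,0.08,0.015],[0.08,0.106,0.03],[0.1,0.132,0.045],[0.12,0.158,0.06],[0.14,0.185,0.07],[0.16,0.21,0.08],[0.18,0.237,0.09],[0.199,0.263,0.099]],"roll":[-0.1,-0.2,-0.3,-0.4,-0.5,-0.6,-0.7,-0.78,-0.78,-0.78],"grip":[0.085,0.085,0.085,0.085,0.085,0.085,0.085,0.085,0.085,0.085]}'; python3 -m inch '{"linear":[[0,0,0],[0,0,0]],"roll":[0,0],"grip":[0.085,0.085]}'; python3 go.py 0.466 0.352 0.055 180.5
python3 - <<'E'
from h import *
ci=optics.camera_info("wrist"); im=optics.grab_frame("wrist"); print(ci)
np.save("w1.npy",ci,allow_pickle=True); cv2.imwrite("pics/w1.png",im[:,:,::-1])
E
```

```text
time_s: 2.65
ee_pos: [0.4621, 0.3405, 0.2988]
ee_rot: [0.001, -3.141, 0.001]
force: [0.6, -0.7, 0.2]
grip_width: 0.0849
time_s: 2.82
ee_pos: [0.4612, 0.3405, 0.2988]
ee_rot: [0.005, -3.139, 0.0]
force: [-1.0, -0.6, 0.6]
grip_width: 0.0849
t 2.82 tcp [0.4612 0.3405 0.2988] az -179.83 zax [-0.002 -0.    -1.   ] q [-0.12  0.48 -0.89  1.59  0.38  1.26  0.5 ] F [-1.  -0.6  0.6] g 0.0849
linear [-0.0053, 0.0114, 0.2438] roll -0.0057 len 0.244
{'intrinsics': array([[388.65590086,   0.        , 320.46823905],
       [  0.        , 388.65590086, 237.85395501],
       [  0.        ,   0.        ,   1.        ]]), 'k1': 0.0007478680066541483, 'xyz': array([0.38986114, 0.33926162, 0.46424419]), 'attitude': array([2.06894297, 2.0740683 , 0.29196662])}
```

View pics/w1.png

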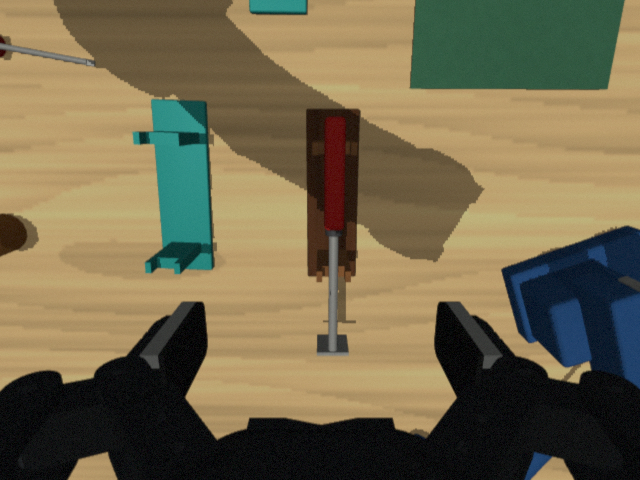

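Run:
```python
from h import *
W=Cam("wrist",np.load("w1.npy",allow_pickle=True).item())
for n,p,z in [("rear",(335.5,117),.088),("front",(334,230),.088),("blade top",(332.5,337),.08),("blade low",(332.5,354),.04),("shaft",(332.8,320),.079)]: print(n,W.at(p,z).round(4))
T=Cam("top");S=Cam("side")
t=cv2.imread("pics/top0.png"); s=cv2.imread("pics/side0.png")
def seg(o,c,yaw,pts):
    Rz=R.from_euler("z",yaw,degrees=True).as_matrix(); return o+np.array(pts)@Rz.T
def draw(im,cam,P,pairs,col):
    u=cam.px(P)
    for i,j in pairs: cv2.line(im,tuple(int(round(v*8)) for v in u[i]),tuple(int(round(v*8)) for v in u[j]),col,1,cv2.LINE_AA,3)
def box(x0,x1,y0,y1,z0,z1): return [(x,y,z) for z in(z0,z1) for x,y in((x0,y0),(x1,y0),(x1,y1),(x0,y1))]
E4=[(0,1),(1,2),(2,3),(3,0),(4,5),(5,6),(6,7),(7,4),(0,4),(1,5),(2,6),(3,7)]
bigs=[]
for im,cam,nm,(x0,y0,x1,y1),k in [(t,T,"t",(390,70,610,270),3.5),(s,S,"s",(120,50,310,240),3)]:
    big=cv2.resize(im,None,fx=k,fy=k,interpolation=cv2.INTER_CUBIC)
    class C2: pass
    c=Cam("top" if nm=="t" else "side"); c.K=c.K.copy(); c.K[:2]*=k
    draw(big,c,seg(np.array([.568,-.286,0]),0,-89.3,box(-.13,.13,-.16,.16,0,.174)),E4,(0,255,0))
    draw(big,c,seg(np.array([.642,-.257,0]),0,-89,box(-.06,.06,-.05,.05,0,.045)),E4,(0,255,255))
    draw(big,c,seg(np.array([.499,-.290,0]),0,-89,box(-.06,.06,-.05,.05,0,.045)),E4,(255,255,0))
    cv2.imwrite(f"pics/fit_{nm}.png",big[int(y0*k):int(y1*k),int(x0*k):int(x1*k)])
```

```text
rear [0.3817 0.3531 0.088 ]
front [0.4898 0.353  0.088 ]
blade top [0.6148 0.3531 0.08  ]
blade low [0.6619 0.3548 0.04  ]
shaft [0.5944 0.3532 0.079 ]
```

View pics/fit_t.png

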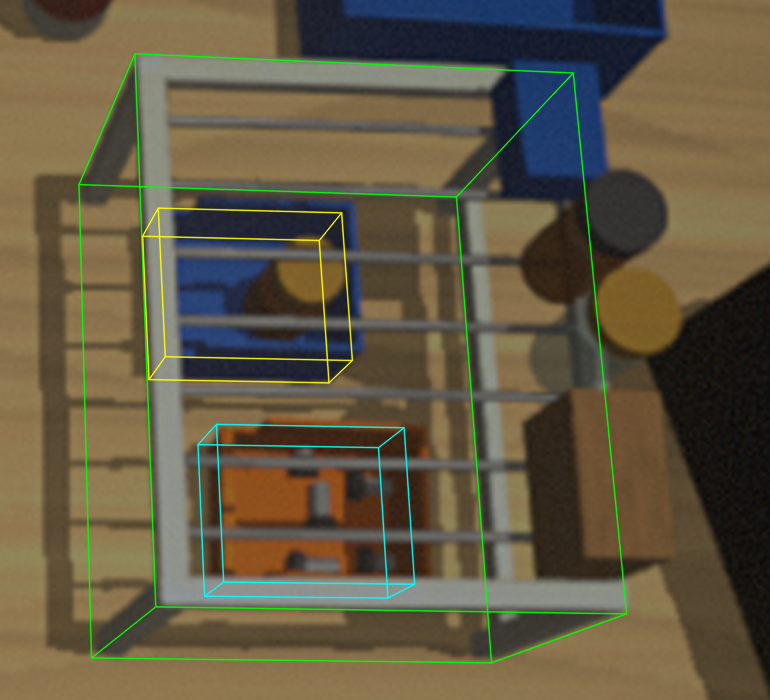

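View pics/fit_s.png

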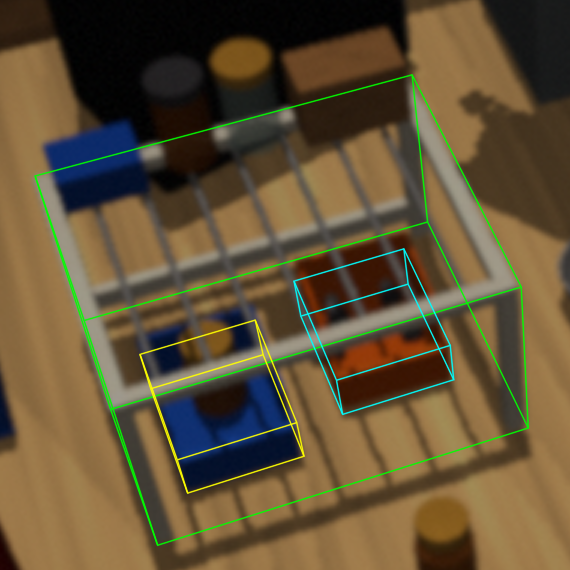

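```bash
python3 -m inch '{"linear":[[-0.0045,0.0125,0.03],[-0.0045,0.0125,0.07],[-0.0045,0.0125,0.11],[-0.0045,0.0125,0.14],[-0.0045,0.0125,0.16],[-0.0045,0.0125,0.16]],"roll":[0,0,0,0,0,0],"grip":[0.085,0.085,0.085,0.085,0.085,0.085]}'; python3 go.py 0.4655 0.353 0.055 180
python3 - <<'E'
from h import *
ci=optics.camera_info("wrist"); im=optics.grab_frame("wrist")
np.save("w2.npy",ci,allow_pickle=True); cv2.imwrite("pics/w2.png",im[:,:,::-1])
E
```

```text
time_s: 3.37
ee_pos: [0.466, 0.3488, 0.1368]
ee_rot: [-0.002, -3.138, 0.005]
force: [-0.5, 0.1, -0.4]
grip_width: 0.0848
t 3.37 tcp [0.466  0.3488 0.1368] az 179.93 zax [-0.003 -0.003 -1.   ] q [-0.2   0.66 -0.8   1.75  0.55  0.98  0.35] F [-0.5  0.1 -0.4] g 0.0848
linear [0.0003, 0.0045, 0.0817] roll -0.0013 len 0.082
```

View pics/w2.png

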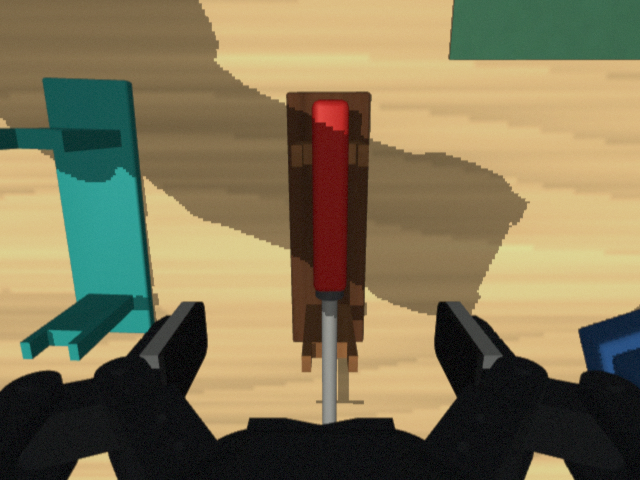

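The wrist view shows the red handle (rows 100–292, column ~330) lying in the brown rest between the open fingers. The turquoise twin is off to the left. I'll measure once more and then grasp.

```bash
python3 - <<'E'
from h import *
W=Cam("wrist",np.load("w2.npy",allow_pickle=True).item())
for n,p,z in [("rear",(331,101),.088),("front",(330,291),.088),("shaft",(329.5,400),.079)]: print(n,W.at(p,z).round(4))
E
python3 -m inch '{"linear":[[0,0.0045,0.03],[0,0.0045,0.06],[0,0.0045,0.081],[0,0.0045,0.081],[0,0.0045,0.081]],"roll":[0,0,0,0,0],"grip":[0.085,0.085,0.085,0.085,0.085]}'; python3 go.py 0.4655 0.353 0.055 180
```

```text
rear [0.382  0.3531 0.088 ]
front [0.4892 0.3531 0.088 ]
shaft [0.5732 0.3533 0.079 ]
time_s: 3.83
ee_pos: [0.4674, 0.3561, 0.0606]
ee_rot: [0.001, 3.141, 0.001]
force: [0.6, 0.1, 0.3]
grip_width: 0.085
t 3.83 tcp [0.4674 0.3561 0.0606] az 179.97 zax [ 0.001  0.    -1.   ] q [-0.26  0.76 -0.73  1.79  0.65  0.85  0.27] F [0.6 0.1 0.3] g 0.085
linear [0.0019, -0.0031, 0.0056] roll -0.0005 len 0.007
```

```bash
python3 -m inch '{"linear":[[0,0,0.002],[0,0,0.002]],"roll":[0,0],"grip":[0.085,0.085]}'; python3 go.py 0.4655 0.353 0.055 180
```

```text
time_s: 4.0
ee_pos: [0.4677, 0.3565, 0.0589]
ee_rot: [0.001, 3.139, 0.002]
force: [0.3, -0.7, -0.2]
grip_width: 0.0852
t 4.0 tcp [0.4677 0.3565 0.0589] az 179.97 zax [ 0.002  0.001 -1.   ] q [-0.26  0.76 -0.73  1.79  0.66  0.85  0.27] F [ 0.3 -0.7 -0.2] g 0.0852
linear [0.0022, -0.0035, 0.0039] roll -0.0005 len 0.006
```

```bash
python3 -m inch '{"linear":[[0.002,-0.0035,0.004],[0.002,-0.0035,0.004],[0.002,-0.0035,0.004],[0.002,-0.0035,0.004],[0.002,-0.0035,0.004],[0.002,-0.0035,0.004],[0.002,-0.0035,0.004],[0.002,-0.0035,0.004],[0.002,-0.0035,0.004]],"roll":[0,0,0,0,0,0,0,0,0],"grip":[0.085,0.085,0.06,0.04,0.025,0.01,0.01,0.01,0.01]}' 80; python3 go.py 0.4655 0.353 0.055 180
```

```text
time_s: 4.75
ee_pos: [0.4647, 0.3527, 0.0532]
ee_rot: [-0.0, 3.141, 0.0]
force: [-1.0, -1.4, 6.3]
grip_width: 0.0178
t 4.75 tcp [0.4647 0.3527 0.0532] az -179.98 zax [ 0.  0. -1.] q [-0.26  0.76 -0.72  1.8   0.66  0.83  0.26] F [-1.  -1.4  6.3] g 0.0178
linear [-0.0008, 0.0003, -0.0018] roll 0.0003 len 0.002
```

```bash
python3 -m inch '{"linear":[[0,0,-0.015],[0,0,-0.03],[0,0,-0.06],[0,0,-0.09],[0,0,-0.12],[0,0,-0.12]],"roll":[0,0,0,0,0,0],"grip":[0.01,0.01,0.01,0.01,0.01,0.01]}'
python3 go.py 0.645 0.13 0.16 90
python3 - <<'E'
from h import *
np.save("w3.npy",optics.camera_info("wrist"),allow_pickle=True)
cv2.imwrite("pics/w3.png",optics.grab_frame("wrist")[:,:,::-1]); s=optics.grab_frame("side"); crop(s,230,250,430,400,4,"s3.png")
E
```

```text
time_s: 5.25
ee_pos: [0.466, 0.3547, 0.1797]
ee_rot: [-0.001, 3.136, 0.008]
force: [0.2, 0.3, -1.8]
grip_width: 0.0178
t 5.25 tcp [0.466  0.3547 0.1797] az -179.98 zax [ 0.006  0.005 -1.   ] q [-0.19  0.61 -0.83  1.71  0.51  1.04  0.38] F [ 0.2  0.3 -1.8] g 0.0178
linear [-0.1788, -0.2248, 0.0196] roll 1.5712 len 0.288
```

View pics/w3.png

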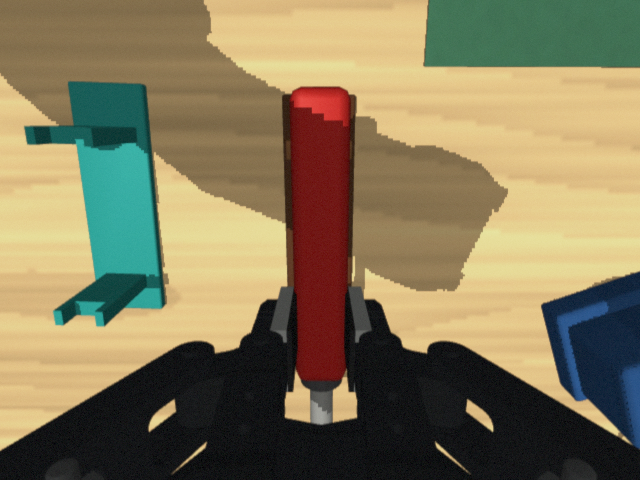

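View pics/s3.png

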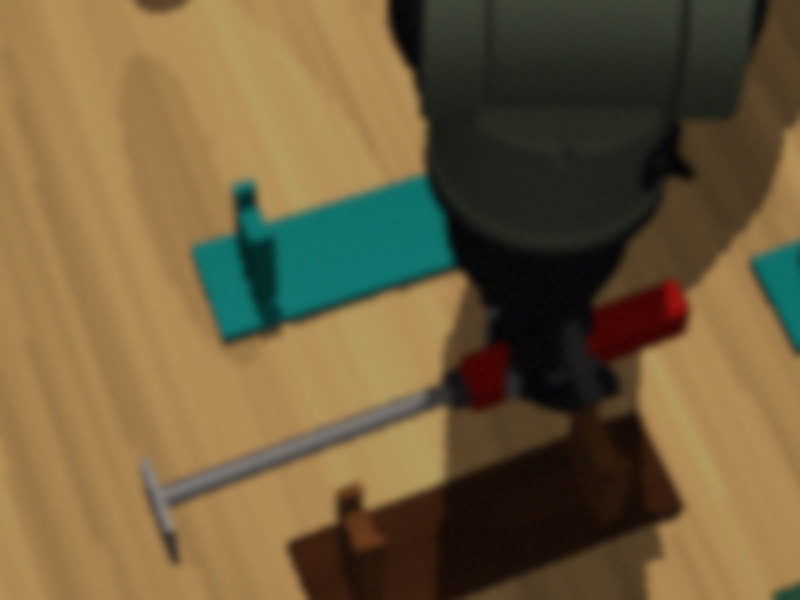

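```bash
python3 go.py 0.642 0.09 0.15 90.5; python3 -m inch '{"linear":[[-0.013,-0.02,0],[-0.026,-0.04,0],[-0.04,-0.06,0],[-0.053,-0.08,0],[-0.066,-0.1,0],[-0.08,-0.12,0],[-0.093,-0.14,0],[-0.106,-0.16,0],[-0.12,-0.18,0],[-0.133,-0.2,0]],"roll":[0.12,0.24,0.36,0.48,0.6,0.72,0.84,0.96,1.08,1.2],"grip":[0.01,0.01,0.01,0.01,0.01,0.01,0.01,0.01,0.01,0.01]}'; python3 go.py 0.642 0.09 0.13 90.5
```

```text
t 5.35 tcp [0.4651 0.3528 0.1749] az 180.0 zax [ 0.002  0.001 -1.   ] q [-0.19  0.61 -0.83  1.72  0.51  1.04  0.38] F [-0.4  0.7 -2.4] g 0.0173
linear [-0.1768, -0.2629, 0.025] roll 1.562 len 0.318
time_s: 6.18
ee_pos: [0.5978, 0.1513, 0.1722]
ee_rot: [-1.781, -2.587, 0.002]
force: [0.1, -0.2, -3.0]
grip_width: 0.0179
t 6.18 tcp [0.5978 0.1513 0.1722] az 110.92 zax [-0.001 -0.    -1.   ] q [-0.    0.59 -0.51  1.64  0.33  1.   -0.25] F [ 0.1 -0.2 -3. ] g 0.0179
linear [-0.0731, 0.0195, 0.0422] roll 0.3565 len 0.087
```

```bash
python3 -m inch '{"linear":[[-0.02,0.005,0.01],[-0.04,0.01,0.02],[-0.06,0.015,0.03],[-0.073,0.0195,0.042],[-0.073,0.0195,0.042],[-0.073,0.0195,0.042]],"roll":[0.12,0.24,0.356,0.356,0.356,0.356],"grip":[0.01,0.01,0.01,0.01,0.01,0.01]}'
python3 - <<'E'
from h import *
s=bot.read_state();print(s["ee_pos"],R.from_rotvec(s["ee_rot"]).as_matrix().round(4))
np.save("w4.npy",optics.camera_info("wrist"),allow_pickle=True)
cv2.imwrite("pics/w4.png",optics.grab_frame("wrist")[:,:,::-1]); 
t=optics.grab_frame("top");s2=optics.grab_frame("side")
cv2.imwrite("pics/top4.png",t[:,:,::-1]);cv2.imwrite("pics/side4.png",s2[:,:,::-1])
crop(t,300,90,510,250,3.7,"t4.png"); crop(s2,130,110,330,260,4,"s4.png")
E
```

```text
time_s: 6.68
ee_pos: [0.6417, 0.0915, 0.1295]
ee_rot: [-2.2, -2.241, 0.003]
force: [0.3, 1.5, -1.6]
grip_width: 0.0177
[0.64166549 0.09145885 0.12946728] [[-0.0184  0.9998 -0.0024]
 [ 0.9998  0.0184  0.    ]
 [ 0.     -0.0024 -1.    ]]
```

View pics/t4.png

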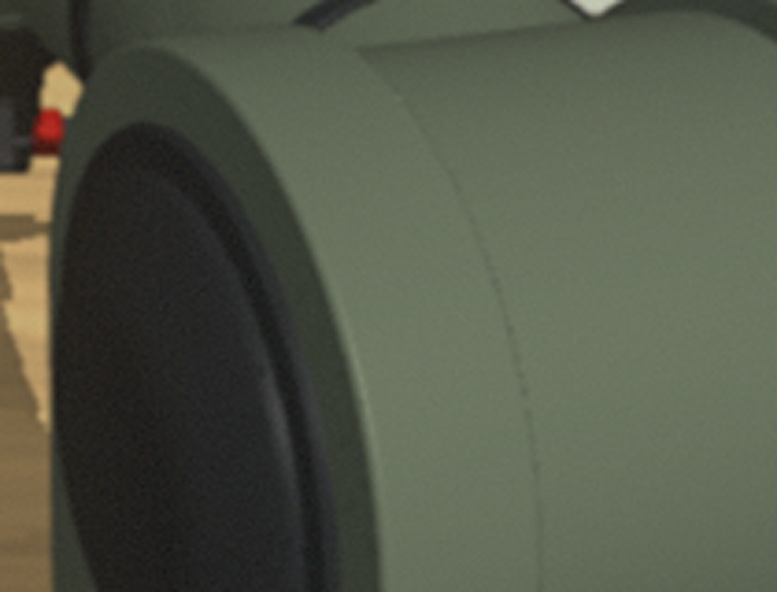

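View pics/s4.png

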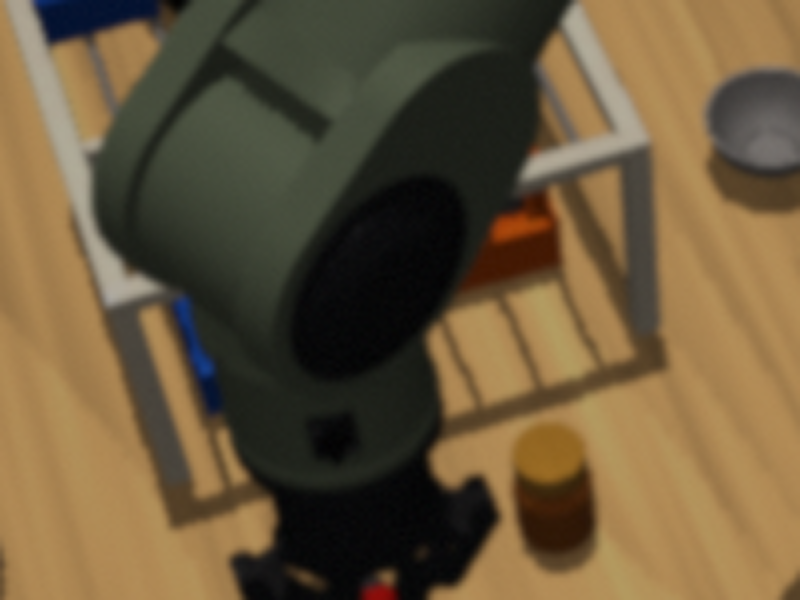

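View pics/w4.png

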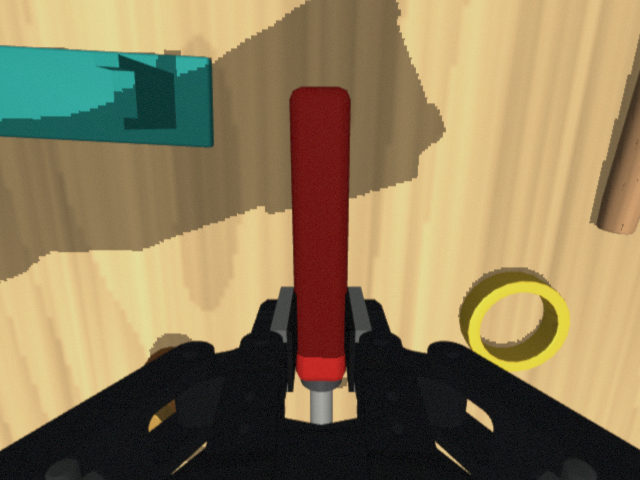

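View pics/top4.png

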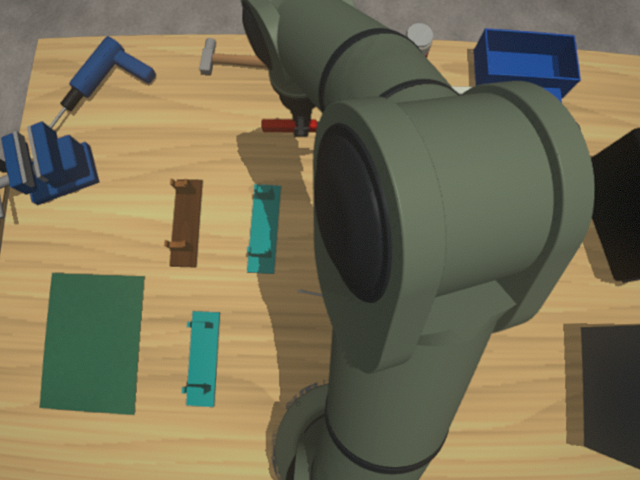

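View pics/side4.png

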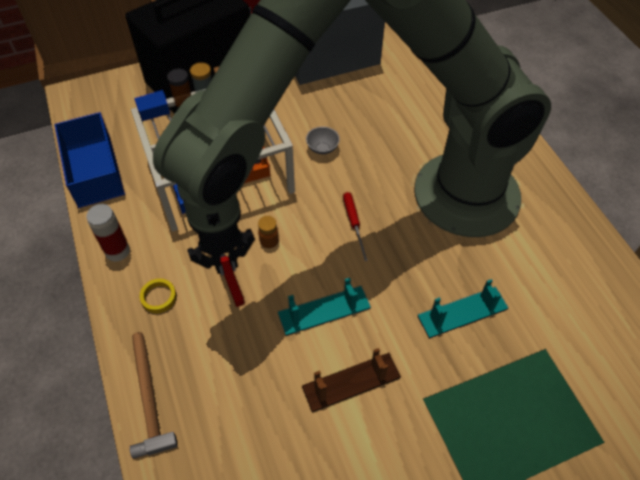

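Run:
```python
from h import *
S=Cam("side")
g=np.array([.4655,.3535,.175+.020])
for n,o in [("top+y",(.17,.018,.006)),("top-y",(.17,-.018,.006)),("low+y",(.17,.018,-.034)),("low-y",(.17,-.018,-.034)),("shaft blade",(.165,0,0.005)),("rear top",(-.085,0,.014))]:
    u=S.px(g+np.array(o))[0]; print(n,((u-[230,250])*4+1.5).round(0))
```

```text
top+y [176. 529.]
top-y [149. 456.]
low+y [182. 561.]
low-y [156. 490.]
shaft blade [173. 489.]
rear top [690. 291.]
```

```bash
python3 -m inch '{"linear":[[0,0,0.016],[0,0,0.032],[0,0,0.046],[-0.015,0,0.046],[-0.03,0,0.046],[-0.045,0,0.046],[-0.06,0,0.046],[-0.075,0,0.046],[-0.085,0,0.046],[-0.085,0,0.046]],"roll":[0,0,0,0,0,0,0,0,0,0],"grip":[0.01,0.01,0.01,0.01,0.01,0.01,0.01,0.01,0.01,0.01]}'; python3 go.py 0.642 -0.056 0.083 91
```

```text
time_s: 7.67
ee_pos: [0.6438, 0.0029, 0.0852]
ee_rot: [2.208, 2.233, -0.001]
force: [-0.4, -0.7, -2.6]
grip_width: 0.0177
t 7.67 tcp [0.6438 0.0029 0.0852] az 90.66 zax [ 0.    -0.001 -1.   ] q [ 0.15  0.72 -0.38  1.63  0.33  0.86 -0.35] F [-0.4 -0.7 -2.6] g 0.0177
linear [-0.0589, -0.0025, 0.0022] roll -0.0059 len 0.059
```

```bash
python3 -m inch '{"linear":[[-0.01,0,0],[-0.02,0,0],[-0.03,0,0],[-0.04,0,0],[-0.05,0,0],[-0.059,0,0],[-0.059,0,0]],"roll":[0,0,0,0,0,0,0],"grip":[0.01,0.01,0.01,0.01,0.01,0.01,0.01]}'; python3 go.py 0.642 -0.056 0.035 91
python3 - <<'E'
from h import *
t=optics.grab_frame("top");s2=optics.grab_frame("side")
cv2.imwrite("pics/top5.png",t[:,:,::-1]);cv2.imwrite("pics/side5.png",s2[:,:,::-1])
E
```

```text
time_s: 8.25
ee_pos: [0.6444, -0.0552, 0.0848]
ee_rot: [2.207, 2.235, -0.001]
force: [0.6, -0.7, -2.1]
grip_width: 0.0176
t 8.25 tcp [ 0.6444 -0.0552  0.0848] az 90.72 zax [-0.    -0.001 -1.   ] q [ 0.24  0.72 -0.38  1.62  0.33  0.86 -0.26] F [ 0.6 -0.7 -2.1] g 0.0176
linear [-0.0007, -0.0024, 0.0498] roll -0.0049 len 0.05
```

View pics/side5.png

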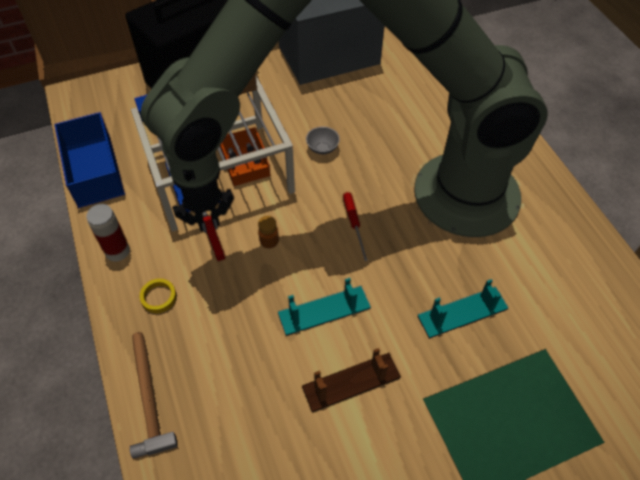

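Run:
```python
from h import *
S=Cam("side")
for p in [(198,140),(190,175),(160,135)]:
    r=S.ray(p)
    for y in (0,-.05,-.1,-.15):
        print(p,(S.C+r*(y-S.C[1])/r[1]).round(3))
```

```text
(198, 140) [0.631 0.    0.436]
(198, 140) [ 0.626 -0.05   0.384]
(198, 140) [ 0.621 -0.1    0.333]
(198, 140) [ 0.617 -0.15   0.282]
(190, 175) [0.66  0.    0.354]
(190, 175) [ 0.657 -0.05   0.297]
(190, 175) [ 0.654 -0.1    0.241]
(190, 175) [ 0.651 -0.15   0.184]
(160, 135) [0.69  0.    0.471]
(160, 135) [ 0.689 -0.05   0.422]
(160, 135) [ 0.689 -0.1    0.373]
(160, 135) [ 0.688 -0.15   0.324]
```

```bash
python3 -m inch '{"linear":[[-0.001,0,0.012],[-0.001,0,0.024],[-0.001,0,0.03],[-0.001,0,0.03]],"roll":[0,0,0,0],"grip":[0.01,0.01,0.01,0.01]}'; python3 go.py 0.642 -0.056 0.037 91
```

```text
time_s: 8.68
ee_pos: [0.6433, -0.0528, 0.0525]
ee_rot: [-2.202, -2.237, 0.003]
force: [-0.6, 0.5, -1.4]
grip_width: 0.0177
t 8.68 tcp [ 0.6433 -0.0528  0.0525] az 90.9 zax [-0.003  0.    -1.   ] q [ 0.23  0.76 -0.37  1.64  0.35  0.81 -0.27] F [-0.6  0.5 -1.4] g 0.0177
linear [-0.0032, -0.0013, 0.0155] roll -0.0017 len 0.016
```

```bash
python3 -m inch '{"linear":[[-0.002,0,0.008],[-0.002,0,0.015],[-0.002,0,0.015],[-0.002,0,0.015]],"roll":[0,0,0,0],"grip":[0.01,0.01,0.01,0.01]}'; python3 go.py 0.642 -0.03 0.037 91
```

```text
time_s: 9.02
ee_pos: [0.6443, -0.0553, 0.0395]
ee_rot: [-2.204, -2.238, 0.001]
force: [-0.0, -0.0, -2.4]
grip_width: 0.0178
t 9.02 tcp [ 0.6443 -0.0553  0.0395] az 90.86 zax [-0.001  0.    -1.   ] q [ 0.23  0.78 -0.36  1.64  0.36  0.79 -0.28] F [-0.  -0.  -2.4] g 0.0178
linear [0.0254, -0.0019, 0.0025] roll -0.0025 len 0.026
```

```bash
python3 -m inch '{"linear":[[0.004,0,0],[0.008,0,0],[0.012,0,0],[0.014,0,0],[0.016,0,0],[0.018,0,0],[0.02,0,0],[0.022,0,0],[0.024,0,0],[0.026,0,0]],"roll":[0,0,0,0,0,0,0,0,0,0],"grip":[0.01,0.01,0.01,0.01,0.01,0.01,0.01,0.01,0.01,0.01]}' ; python3 go.py 0.644 0.15 0.039 91
```

```text
time_s: 9.85
ee_pos: [0.644, -0.0299, 0.0398]
ee_rot: [2.205, 2.237, -0.001]
force: [-0.3, -3.7, -2.4]
grip_width: 0.0177
t 9.85 tcp [ 0.644  -0.0299  0.0398] az 90.83 zax [-0.    -0.001 -1.   ] q [ 0.19  0.78 -0.36  1.65  0.36  0.78 -0.32] F [-0.3 -3.7 -2.4] g 0.0177
linear [0.1799, 0.0026, 0.0007] roll -0.003 len 0.18
```

```bash
for i in 1; do python3 -m inch '{"linear":[[0.002,0,0],[0.005,0,0],[0.008,0,0],[0.011,0,0],[0.014,0,0],[0.017,0,0],[0.02,0,0],[0.023,0,0],[0.026,0,0],[0.029,0,0]],"roll":[0,0,0,0,0,0,0,0,0,0],"grip":[0.01,0.01,0.01,0.01,0.01,0.01,0.01,0.01,0.01,0.01]}' ;done; python3 go.py 0.644 0.145 0.039 91
python3 - <<'E'
from h import *
s2=optics.grab_frame("side");crop(s2,100,80,300,260,3.3,"s6.png")
E
```

```text
time_s: 10.68
ee_pos: [0.6437, -0.0, 0.0399]
ee_rot: [-2.205, -2.238, 0.0]
force: [0.2, -4.1, -2.6]
grip_width: 0.018
t 10.68 tcp [ 0.6437 -0.      0.0399] az 90.86 zax [-0.  0. -1.] q [ 0.14  0.78 -0.36  1.65  0.36  0.78 -0.36] F [ 0.2 -4.1 -2.6] g 0.018
linear [0.145, 0.0025, 0.0009] roll -0.0025 len 0.145
```

View pics/s6.png

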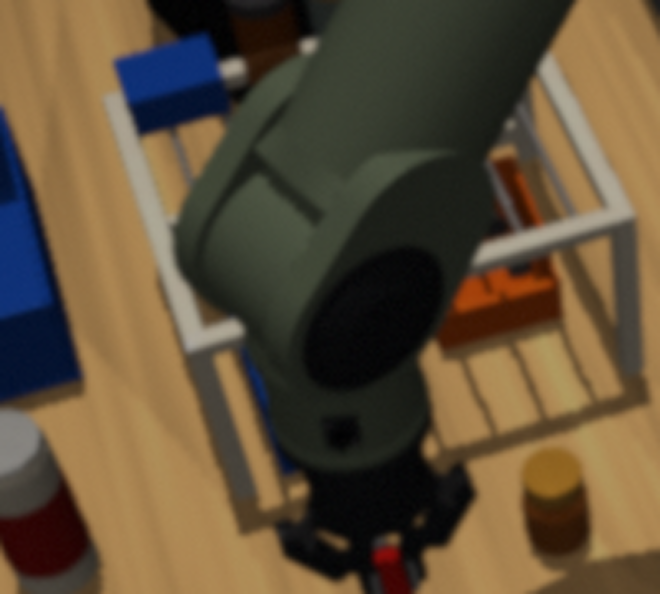

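The tote's left wall shows at about (285,420), partly hidden by the wrist. A steady 4 N pull suggests the blade is engaged, so I'll keep going.

```bash
python3 -m inch '{"linear":[[0.003,0,0],[0.007,0,0],[0.011,0,0],[0.015,0,0],[0.019,0,0],[0.023,0,0],[0.027,0,0],[0.031,0,0],[0.035,0,0],[0.039,0,0]],"roll":[0,0,0,0,0,0,0,0,0,0],"grip":[0.01,0.01,0.01,0.01,0.01,0.01,0.01,0.01,0.01,0.01]}'; python3 -m inch '{"linear":[[0.004,0,0],[0.008,0,0],[0.012,0,0],[0.016,0,0],[0.02,0,0],[0.024,0,0],[0.028,0,0],[0.032,0,0],[0.036,0,0],[0.04,0,0]],"roll":[0,0,0,0,0,0,0,0,0,0],"grip":[0.01,0.01,0.01,0.01,0.01,0.01,0.01,0.01,0.01,0.01]}'; python3 go.py 0.644 0.145 0.039 91
python3 - <<'E'
from h import *
s2=optics.grab_frame("side");crop(s2,100,80,300,260,3.3,"s7.png")
E
```

```text
time_s: 11.57
ee_pos: [0.6431, 0.0391, 0.0399]
ee_rot: [-2.205, -2.238, -0.0]
force: [-0.2, -3.3, -2.5]
grip_width: 0.0176
time_s: 12.4
ee_pos: [0.6425, 0.079, 0.0399]
ee_rot: [-2.205, -2.238, -0.0]
force: [0.2, -3.2, -2.9]
grip_width: 0.0177
t 12.4 tcp [0.6425 0.079  0.0399] az 90.86 zax [ 0.  0. -1.] q [ 0.01  0.78 -0.35  1.64  0.35  0.78 -0.48] F [ 0.2 -3.2 -2.9] g 0.0177
linear [0.0659, 0.0025, 0.0009] roll -0.0025 len 0.066
```

View pics/s7.png

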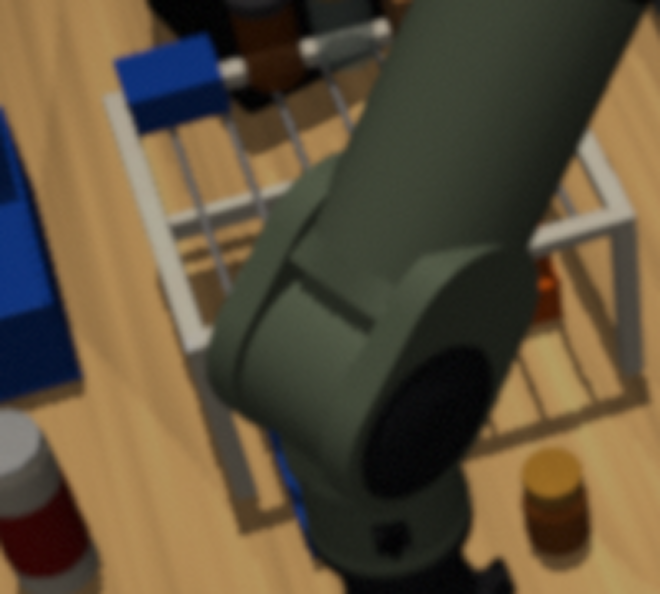

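```bash
python3 -m inch '{"linear":[[0.004,0,0],[0.008,0,0],[0.012,0,0],[0.016,0,0],[0.02,0,0],[0.024,0,0],[0.028,0,0],[0.032,0,0],[0.036,0,0],[0.04,0,0]],"roll":[0,0,0,0,0,0,0,0,0,0],"grip":[0.01,0.01,0.01,0.01,0.01,0.01,0.01,0.01,0.01,0.01]}'; python3 -m inch '{"linear":[[0.004,0,0],[0.008,0,0],[0.012,0,0],[0.016,0,0],[0.02,0,0],[0.024,0,0],[0.027,0,0],[0.029,0,0],[0.03,0,0],[0.03,0,0]],"roll":[0,0,0,0,0,0,0,0,0,0],"grip":[0.01,0.01,0.01,0.01,0.01,0.01,0.01,0.01,0.01,0.01]}'; python3 go.py 0.644 0.145 0.039 91
python3 - <<'E'
from h import *
s2=optics.grab_frame("side");crop(s2,100,80,340,290,3,"s8.png")
s2=optics.grab_frame("top");crop(s2,300,70,540,260,3,"t8.png")
E
```

```text
time_s: 13.28
ee_pos: [0.6419, 0.119, 0.0399]
ee_rot: [-2.205, -2.238, 0.0]
force: [0.6, -3.2, -2.8]
grip_width: 0.0179
time_s: 14.12
ee_pos: [0.6415, 0.1491, 0.04]
ee_rot: [-2.204, -2.238, -0.001]
force: [-0.3, -0.8, -2.0]
grip_width: 0.0183
t 14.12 tcp [0.6415 0.1491 0.04  ] az 90.88 zax [ 0.  0. -1.] q [-0.1   0.79 -0.35  1.61  0.35  0.8  -0.58] F [-0.3 -0.8 -2. ] g 0.0183
linear [-0.0042, 0.0025, 0.001] roll -0.0022 len 0.005
```

View pics/s8.png

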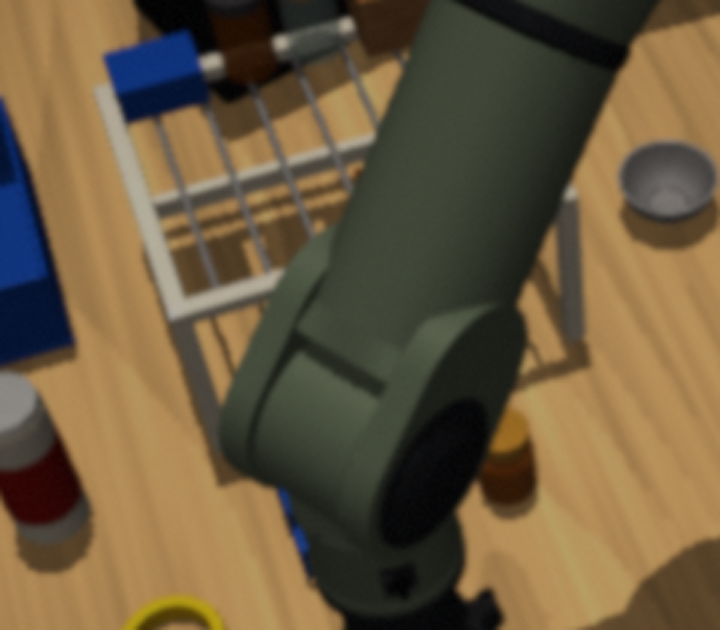

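View pics/t8.png

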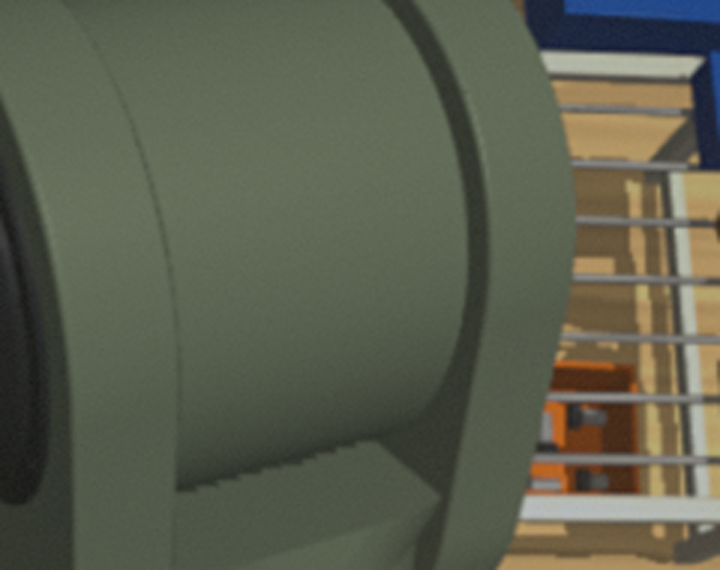

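```bash
python3 - <<'E'
from h import *
S=Cam("side")
print(S.at((194,243),.065),S.at((193,250),.065))
E
python3 -m inch '{"linear":[[0.002,0,0],[0.005,0,0],[0.008,0,0],[0.011,0,0],[0.014,0,0],[0.015,0,0],[0.015,0,0]],"roll":[0,0,0,0,0,0,0],"grip":[0.01,0.01,0.01,0.01,0.01,0.01,0.01]}'; python3 go.py 0.644 0.145 0.039 91
```

```text
[ 0.68703991 -0.05653947  0.065     ] [ 0.69400203 -0.03899877  0.065     ]
time_s: 14.8
ee_pos: [0.6412, 0.1644, 0.0399]
ee_rot: [-2.204, -2.238, -0.001]
force: [-0.1, 1.1, -2.4]
grip_width: 0.0177
t 14.8 tcp [0.6412 0.1644 0.0399] az 90.89 zax [ 0.     0.001 -1.   ] q [-0.12  0.8  -0.35  1.6   0.34  0.81 -0.6 ] F [-0.1  1.1 -2.4] g 0.0177
linear [-0.0195, 0.0025, 0.0009] roll -0.0019 len 0.02
```

```bash
python3 -m inch '{"linear":[[-0.003,0,0],[-0.007,0,0],[-0.01,0,0],[-0.01,0,-0.01],[-0.01,0,-0.03],[-0.01,0,-0.06],[-0.01,0,-0.09],[-0.01,0,-0.12],[-0.01,0,-0.14],[-0.01,0,-0.14]],"roll":[0,0,0,0,0,0,0,0,0,0],"grip":[0.01,0.01,0.01,0.01,0.01,0.01,0.01,0.01,0.01,0.01]}'; python3 go.py 0.466 0.353 0.19 180
python3 - <<'E'
from h import *
s2=optics.grab_frame("side");crop(s2,100,80,340,290,3,"s9.png")
E
```

```text
time_s: 15.63
ee_pos: [0.6433, 0.1543, 0.1855]
ee_rot: [2.203, 2.235, 0.01]
force: [0.5, 1.2, -2.0]
grip_width: 0.0175
t 15.63 tcp [0.6433 0.1543 0.1855] az 90.84 zax [ 0.007  0.002 -1.   ] q [-0.07  0.62 -0.4   1.51  0.27  1.05 -0.52] F [ 0.5  1.2 -2. ] g 0.0175
linear [0.2013, -0.1744, -0.0053] roll -1.5562 len 0.266
```

View pics/s9.png

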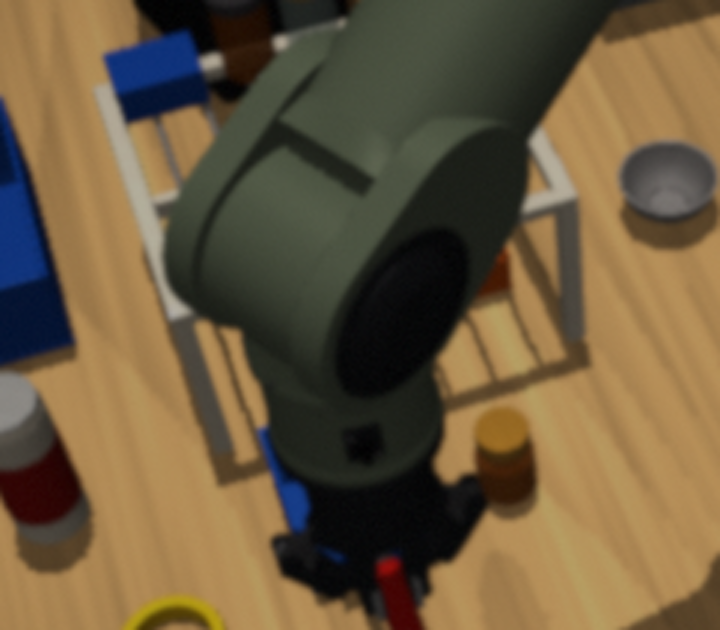

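```bash
python3 -m inch '{"linear":[[0.015,-0.013,0],[0.03,-0.026,0],[0.045,-0.04,0],[0.06,-0.053,0],[0.075,-0.066,0],[0.09,-0.08,0],[0.105,-0.092,0],[0.12,-0.105,0],[0.135,-0.118,0],[0.15,-0.13,0]],"roll":[-0.12,-0.24,-0.36,-0.48,-0.6,-0.72,-0.84,-0.96,-1.08,-1.2],"grip":[0.01,0.01,0.01,0.01,0.01,0.01,0.01,0.01,0.01,0.01]}'; python3 go.py 0.4655 0.353 0.18 180
```

```text
time_s: 16.52
ee_pos: [0.5079, 0.3019, 0.1792]
ee_rot: [-0.546, -3.093, 0.001]
force: [-0.2, -0.2, -2.3]
grip_width: 0.0178
t 16.52 tcp [0.5079 0.3019 0.1792] az 159.96 zax [-0.001 -0.001 -1.   ] q [-0.14  0.59 -0.72  1.7   0.44  1.03  0.2 ] F [-0.2 -0.2 -2.3] g 0.0178
linear [0.0574, 0.0334, -0.0007] roll -0.3497 len 0.066
```

```bash
python3 -m inch '{"linear":[[0.02,0.011,0],[0.04,0.022,0],[0.058,0.033,0],[0.058,0.033,0],[0.058,0.033,0]],"roll":[-0.12,-0.24,-0.35,-0.35,-0.35],"grip":[0.01,0.01,0.01,0.01,0.01]}'; python3 go.py 0.4647 0.3528 0.12 180
python3 - <<'E'
from h import *
s=bot.read_state();print(s["ee_pos"])
cv2.imwrite("pics/w10.png",optics.grab_frame("wrist")[:,:,::-1])
s2=optics.grab_frame("side");crop(s2,100,80,340,290,3,"s10.png");crop(s2,230,250,430,420,4,"s10b.png")
t=optics.grab_frame("top");cv2.imwrite("pics/top10.png",t[:,:,::-1])
E
```

```text
time_s: 16.93
ee_pos: [0.4653, 0.3533, 0.1793]
ee_rot: [-0.007, -3.14, 0.0]
force: [0.8, -1.0, -2.5]
grip_width: 0.0177
t 16.93 tcp [0.4653 0.3533 0.1793] az 179.76 zax [-0.001 -0.    -1.   ] q [-0.2   0.6  -0.81  1.71  0.5   1.05  0.39] F [ 0.8 -1.  -2.5] g 0.0177
linear [0.0005, -0.0005, 0.0593] roll -0.0042 len 0.059
[0.46527442 0.35328694 0.17927258]
```

View pics/s10.png

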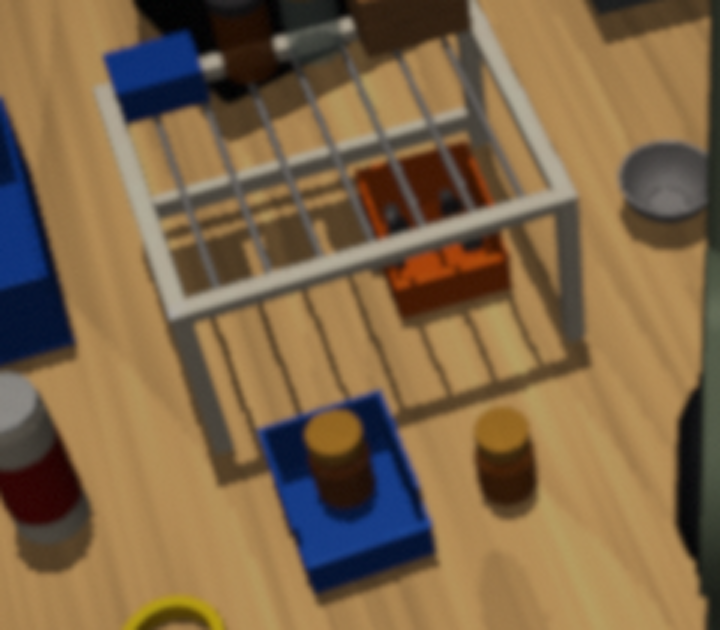

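View pics/s10b.png

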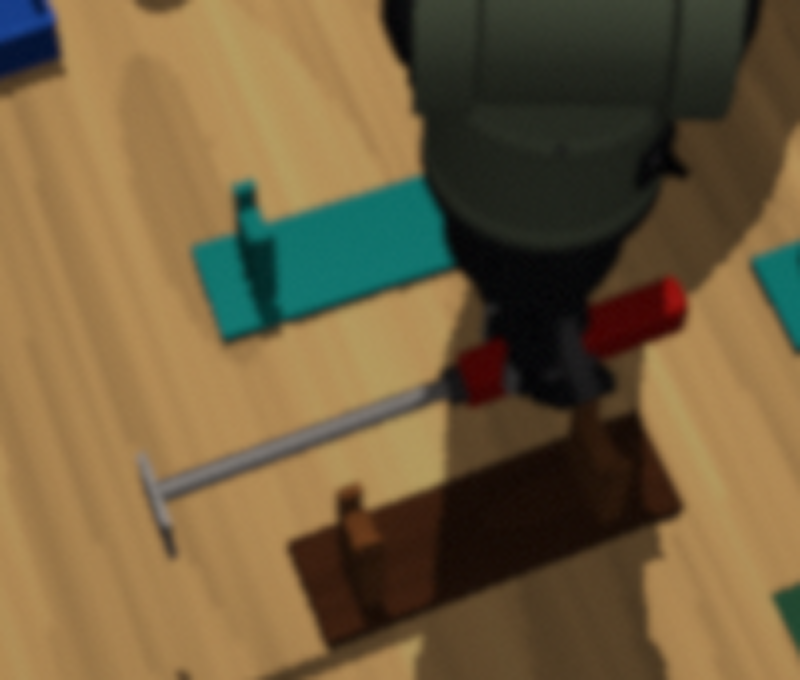

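View pics/w10.png

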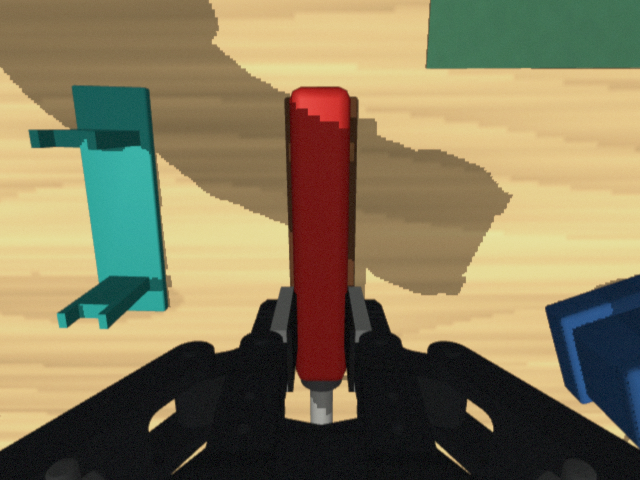

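View pics/top10.png

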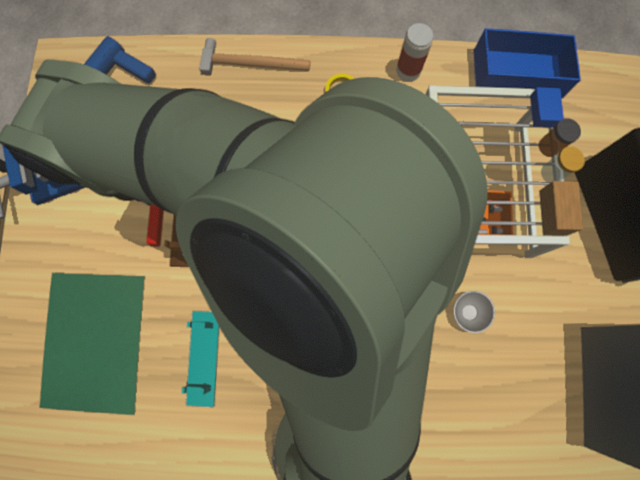

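```bash
python3 - <<'E'
from h import *
S=Cam("side")
for p,z in [((262,432),.065),((380,395),.065),((310,562),.045),((432,523),.045),((318,590),0),((433,556),0)]:
    print(S.at((p[0]/3+100,p[1]/3+80),z).round(4))
E
python3 -m inch '{"linear":[[0.0005,-0.0005,0.02],[0.0005,-0.0005,0.04],[0.0005,-0.0005,0.06],[0.0005,-0.0005,0.08],[0.0005,-0.0005,0.088],[0.0005,-0.0005,0.088],[0.0005,-0.0005,0.088]],"roll":[-0.004,-0.004,-0.004,-0.004,-0.004,-0.004,-0.004],"grip":[0.01,0.01,0.01,0.01,0.01,0.01,0.01]}'; python3 go.py 0.4647 0.3528 0.054 180
```

```text
[ 0.6878 -0.1135  0.065 ]
[ 0.593  -0.1144  0.065 ]
[6.842e-01 6.000e-04 4.500e-02]
[0.5889 0.0008 0.045 ]
[ 0.6844 -0.0019  0.    ]
[0.5929 0.0011 0.    ]
time_s: 17.67
ee_pos: [0.4661, 0.3522, 0.0923]
ee_rot: [-0.004, -3.141, -0.0]
force: [0.1, 0.3, -1.8]
grip_width: 0.018
t 17.67 tcp [0.4661 0.3522 0.0923] az 179.85 zax [-0.  0. -1.] q [-0.24  0.71 -0.74  1.78  0.6   0.89  0.31] F [ 0.1  0.3 -1.8] g 0.018
linear [0.0013, 0.0006, 0.0383] roll -0.0026 len 0.038
```

```bash
python3 -m inch '{"linear":[[0.001,0.0005,0.008],[0.001,0.0005,0.016],[0.001,0.0005,0.024],[0.001,0.0005,0.03],[0.001,0.0005,0.034],[0.001,0.0005,0.037],[0.001,0.0005,0.037],[0.001,0.0005,0.037]],"roll":[0,0,0,0,0,0,0,0],"grip":[0.01,0.01,0.01,0.01,0.01,0.01,0.01,0.01]}'; python3 go.py 0.4647 0.3528 0.0535 180
python3 - <<'E'
from h import *
s2=optics.grab_frame("side");crop(s2,230,290,430,440,4,"s11.png")
E
```

```text
time_s: 18.33
ee_pos: [0.4648, 0.3529, 0.0549]
ee_rot: [-0.003, -3.142, -0.0]
force: [0.3, 0.3, -1.5]
grip_width: 0.0181
t 18.33 tcp [0.4648 0.3529 0.0549] az 179.9 zax [-0.  0. -1.] q [-0.27  0.76 -0.71  1.8   0.65  0.83  0.27] F [ 0.3  0.3 -1.5] g 0.0181
linear [0.0001, -0.0001, 0.0014] roll -0.0018 len 0.001
```

View pics/s11.png

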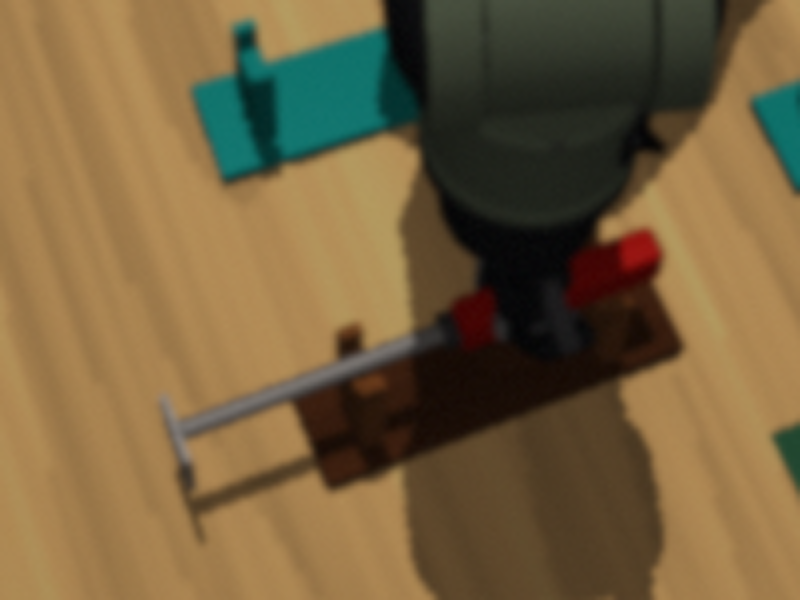

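```bash
python3 -m inch '{"linear":[[0,0,0.0015],[0,0,0.0015],[0,0,0.0015],[0,0,0.0015],[0,0,0.0015],[0,0,0.0015],[0,0,0.0015]],"roll":[0,0,0,0,0,0,0],"grip":[0.01,0.01,0.022,0.035,0.055,0.07,0.07]}'; python3 -m inch '{"linear":[[0,0,0],[0,0,0],[0,0,0]],"roll":[0,0,0],"grip":[0.085,0.085,0.085]}'; python3 go.py 0.4647 0.3528 0.2 180
```

```text
time_s: 18.97
ee_pos: [0.4649, 0.3529, 0.0535]
ee_rot: [0.003, 3.141, 0.0]
force: [-0.1, -0.8, 0.6]
grip_width: 0.0692
time_s: 19.22
ee_pos: [0.4648, 0.3528, 0.0534]
ee_rot: [0.003, 3.142, 0.0]
force: [-0.9, -0.6, 0.6]
grip_width: 0.0853
t 19.22 tcp [0.4648 0.3528 0.0534] az 179.9 zax [ 0.  0. -1.] q [-0.27  0.76 -0.71  1.8   0.65  0.83  0.27] F [-0.9 -0.6  0.6] g 0.0853
linear [0.0001, -0.0, -0.1466] roll -0.0018 len 0.147
```

```bash
python3 -m inch '{"linear":[[0,0,-0.015],[0,0,-0.04],[0,0,-0.07],[0,0,-0.1],[0,0,-0.14],[0,0,-0.18],[0,0,-0.21],[0,0,-0.24],[0,0,-0.25],[0,0,-0.25]],"roll":[0,0,0,0,0,0,0,0,0,0],"grip":[0.085,0.085,0.085,0.085,0.085,0.085,0.085,0.085,0.085,0.085]}'
python3 - <<'E'
from h import *
np.save("w12.npy",optics.camera_info("wrist"),allow_pickle=True)
cv2.imwrite("pics/w12.png",optics.grab_frame("wrist")[:,:,::-1])
s2=optics.grab_frame("side");cv2.imwrite("pics/side12.png",s2[:,:,::-1]);crop(s2,230,290,430,440,4,"s12.png")
E
```

```text
time_s: 20.05
ee_pos: [0.465, 0.3536, 0.307]
ee_rot: [0.002, 3.138, 0.004]
force: [0.4, -0.0, -1.2]
grip_width: 0.0848
```

View pics/w12.png

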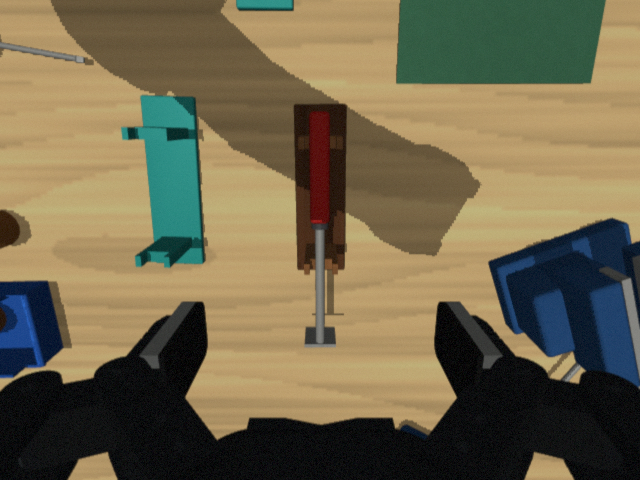

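View pics/side12.png

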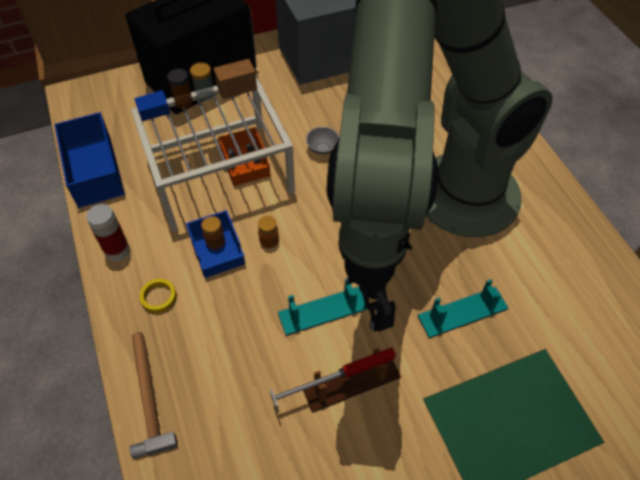

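View pics/s12.png

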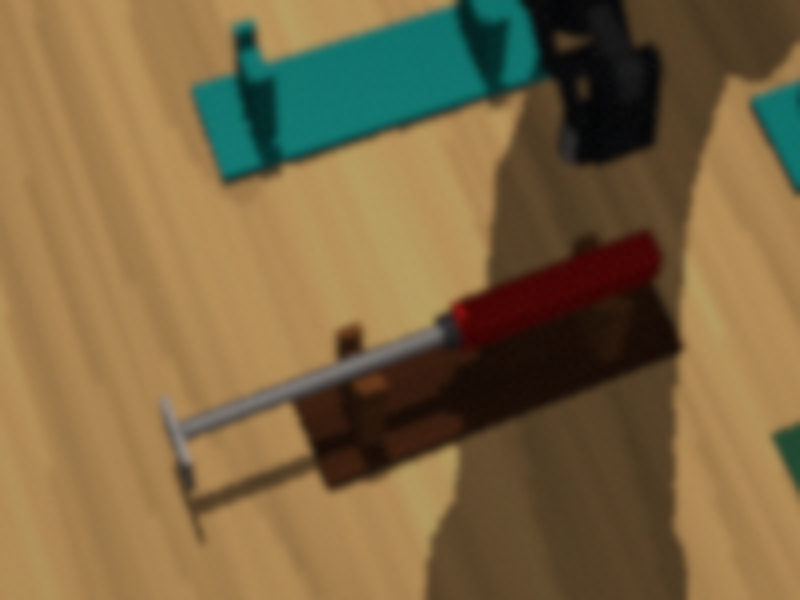

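Run:
```python
import cv2,numpy as np
a=cv2.imread("pics/side0.png");b=cv2.imread("pics/side12.png")
d=cv2.absdiff(a,b).max(2)
print("orange diff",d[125:190,218:275].mean(),(d[125:190,218:275]>40).sum())
def red(i): 
    r=i.astype(int);m=(r[:,:,2]>90)&(r[:,:,1]<40)&(r[:,:,0]<50);m[:340]=0;m[:,:330]=0;ys,xs=np.nonzero(m);return xs.min(),xs.max(),ys.min(),ys.max()
print(red(a),red(b))
from workcell import bot
print(bot.finish_job())
```

```text
orange diff 14.965182186234818 1
(np.int64(344), np.int64(394), np.int64(349), np.int64(372)) (np.int64(343), np.int64(346), np.int64(366), np.int64(369))
the job is handed in; nothing more can be done
None
```

The job is handed in at about 20 s of the 54 s limit. I pulled the blue tote out of the rack with the hook and hung the hook back in its brown rest, blade forward and down; no verdict was reported.

- **Pull:** I lowered the blade behind the blue lip and dragged the tote about 0.185 m at a steady 3–4 N. I then backed the blade off the lip and lifted it clear.
- **Blue tote and jar:** The side camera put the tote's rear edge at y ≈ -0.114. The rack front is at about -0.157, so the tote stands roughly 43 mm clear, within the rack's width. The jar stands upright in it.
- **Orange tote:** Its image patch showed no shift between the first and last pictures; only one pixel changed strongly.
- **Hook:** The first and last side views place it within a few mm of where it first lay, and both cups appear to hold it. The gripper is open and about 0.3 m above the bench, touching nothing.
- **Not confirmed:** The arm hid the blade from the cameras during hooking and dragging, so I went by the arm's pose and the force there. My last check, comparing the handle's red pixels, failed because the arm's shadow lay over the handle. The hook's final place therefore rests on the visual check alone.

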